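Set a shooting board's fence back to square and load the next piece

TASK

The fence of the shooting board is still locked in its mitre hole. Pull up the black spring knob at the fence's free end, swing the fence away from you to the next hole, where it stands square to the plane's runway, and let the pin snap fully home; tip the orange length stop forward past upright so that it drops down in front of the fence, and set the wood block that lies on the board flat against the fence and slide it along until its left end is right up against the stop. Let go, and leave the plane, the jar and the glue bottle where they are.

Things in the scene. Friction and masses are not known exactly. Their poses are not given: they have to be found in the camera images.
- shooting_board: Shooting board screwed to the bench. Origin on the bench under it; its x points away from the robot along the planing edge, its y to the left. Pale wood bed: top 30 mm above the bench, x = -185 to +130, y = -75 to +150 mm. Right of it, y = -75 to -149 mm, the plane's runway lies 18 mm lower; a 10 mm high lip closes it at the right.
- hole_square (a point): Mouth of the square hole, the pin's target, on the bed's top. Three 12 mm holes in a flush aluminium plate lie 175 mm from the fence's pivot, 22.5 deg (68 mm) apart: the furthest from the robot is this one; the middle one is the mitre hole in which the fence starts; the nearest is not needed.
- fence_pivot (a point): On the fence's upright pivot, level with the bed's top (board x = 90, y = -55 mm). Axes turn with the fence: y along it to its free end, x to its back, away from the robot. Aluminium fence: x = -11 to +11 mm (the work lies against the face at -11), y = -18 to +150 mm, 18 mm high; then a grey foot (x +-20, y 146 to 198 mm, 23 mm high) that carries the plunger at y = 175 mm.
- fence (a joint): Turn of the fence, rad: 0 in the mitre hole (start), 0.393 in the square hole, growing as its free end swings away from the robot (clockwise from above); end stops at +-0.42. With the pin drawn about 1 N at the knob moves it, with the pin riding on the plate 2 to 4 N; it stays where it is left. Locked while the pin is in a hole.
- plunger (a joint): Lift of the spring plunger, m: 0 with the pin fully in a hole, at most 0.018. The 10 mm round-nosed pin is clear of the hole from 0.011 up; let go between holes it rides on the plate at 0.011 and snaps in as it comes over a hole. The spring pushes down with 5 N at 0 and 8.5 N at 0.014.
- knob (a point): Middle of the plunger's black pull knob: a 32 mm round, 26 mm high (13 mm above and below this point), narrowing to 20 mm at its foot. Pin home, its top is 100 mm above the bench and 10 mm are free under it down to an 18 mm collar, 21 mm down to the foot. It rises with the plunger and travels with the fence.
- flip_stop (a joint): Orange flip-over length stop, rad: 2.1 = thrown back on its rest behind the fence (start), 1.57 = arm upright, 0 = down, its tongue hanging in front of the fence 6 mm above the bed. It balances at about 1.7; pushed below that, towards the front of the fence, it falls to 0 by its own weight (0.12 kg, free hinge).
- stop_hinge (a point): Middle of the stop's hinge on top of the fence, 59 mm above the bench, at x = 0, y = 102 mm of the fence. The hinge line runs along the fence. Axes turn with the stop: its arm lies along -x, its y is the fence's y.
- stop_tip (a point): End of the stop's arm, 53 mm from the hinge; the arm is 22 mm wide (along the fence), 8 mm thick. Thrown back, it stands 105 mm above the bench, 27 mm behind the hinge. When down, the arm is level over the fence and its tongue (27 to 53 mm in front of the hinge line, 12 mm thick) presents its face at y = 90 mm of the fence, on the pivot's side, to the block's end.
- work_block: Wood block to load, 55 (x) by 110 (y) by 33 mm, 0.08 to 0.17 kg, loose on the bed in front of the fence, roughly along it; it stands 15 mm higher than the fence. Origin: centre of its underside. Loaded (long side on the fence, left end on the stop), its origin is at x = -39, y = 35 mm of fence_pivot, its right end level with the planing edge.
- bench_plane: Hand plane with wooden handles, lying on its side on the near part of the runway, sole at the bed's edge; 180 mm long, 70 mm wide, its top 56 mm above the bench; origin in the middle of its sole. Leave it.
- glass_jar: Jar of screws, red lid, 66 mm across, 96 mm high, behind and left of the board; origin under its middle. Leave it.
- glue_bottle: White glue bottle, orange cap, 52 mm across, 150 mm high, behind and left of the board; origin under its middle. Leave it.

How it is judged:
By the outcome, as a careful person would: the job done as asked, in the order asked, and still so for the second after the job is handed in, with the robot touching nothing.
It also fails if it takes over 69 s, if anything falls off the work surface, if the arm or the gripper's body presses on something with over 40 N, if the wrist force passes 120 N, or if a joint passes its speed limit or range.

ROBOT

A 7-joint arm with a two-finger parallel gripper is mounted at the origin on the work surface; the furniture and walls round the work are solid. World frame = base frame: x ahead of the robot, y to its left, z up, the work surface at z = 0. Lengths are in m, angles in rad, forces in N, time in s.
With the tool pointing down it reaches from about 0.4 to 0.875 m from the base axis. Payload 6.5 kg.
Tool frame: the origin (TCP) lies at the very end of the fingers, on their centre line; the grasp point (between the pads) lies 19 mm behind it; z points along the fingers, y is the line along which they close (so a half turn about z gives the same grasp; the last joint's range is limited). The gripper opens to 85 mm and grips with 20 to 120 N. Pads are 22 mm wide; open, the fingers measure 114 mm over their backs; the gripper's body (76 mm by 85 mm) begins 54 mm behind the grasp point. The pads swing forward as they close: fully open they stand 13 mm farther back than shut.
Start: joints at [1.202, 0.536, -0.004, 1.538, 0.003, 1.067, -0.071], TCP at [0.194, -0.62, 0.231] pointing down, gripper open.
Joint ranges: [-2.7, 2.7], [-0.37, 2.16], [-1.27, 1.26], [0.24, 2.4], [-1.31, 4.45], [0.19, 1.91], [-2.76, 2.76]. Speed limits (rad/s): [2.39, 2.39, 3.14, 3.14, 3.14, 3.14, 3.14].

INTERFACE

Orientations are given as [roll, pitch, yaw] about the fixed x, y, z axes, in that order (R = Rz(yaw) Ry(pitch) Rx(roll)).
In Python, from workcell import status, snapshot, calibration, finish_job gives the robot as it stands. The module is installed in compiled form; this text tells all that it offers.
- The arm moves only by the tool send_rows, never from a script. Its argument "increments" is a list of rows, each an object with "twist": the turn, a rotation vector about the tool's x, y, z in degrees, a list of three; "travel": the shift along the tool's x, y, z in cm, a list of three; "jaw": the opening, from 0 (shut) to 1 (fully open). In form: [{"twist": [wx, wy, wz], "travel": [dx, dy, dz], "jaw": jaw}, ...]. A call has 1 to 12 rows; each row is the pose to reach, as a shift and turn from the pose commanded when the call began, along the tool's axes at that moment; what a row does not reach only later rows make up. A row lasts 1/10 s, in which the tool goes at most 50 mm and 8.59 degrees, less where a joint would pass 70% of its speed; a pose out of reach is approached as far as the arm can. A call with a gripper value outside its range is refused whole. The fingers move at their own pace and stop on an object; "grip_force" is the grip in N (left out, the last holds). Time passes only in rows, so rows that repeat a pose let the fingers close. It gives the time, the measured TCP pose, the force, the opening and the grip force at its end, in the units of the state.
- status.state(): the state, without advancing time (a new reading comes with each control period).
- snapshot(name): name is "scene" or "top" or "wrist"; returns the picture (480x640x3 uint8, red, green, blue); there is no depth.
- calibration(name): a dict with "intrinsics" (3x3 intrinsics, pixels), "R" (3x3) and "t" (3): a world point X has camera coordinates R X + t. Camera axes: x right, y down, z forward; pixel columns grow to the right and rows downward; lengths in m; the calibration is good to about 2 mm. A picture is of the moment at which its call begins: read the wrist's pose just before it. calibration takes no time and is no camera call; for the wrist camera it gives the pose at the moment of the call.
- finish_job(): hands the job in; it is judged then, once.
The state is a dict: "time_s": time; "qpos": joint angles; "joint_velocities": joint speeds; "joint_efforts": joint torques, N m; "ee_pos": TCP position; "eef_rot": TCP orientation; "wrist_force": force on the tool from outside, world axes, zero at the start; "moment": the same for the moment, N m; "width": opening from 0.0 (shut) to 1.0 (fully open); "grasp_force": force on a finger pad.
Only numpy, scipy, OpenCV 4.12 (cv2) and the standard library are available. Lean on these libraries where they do the work, as an engineer would, in place of code of your own. Each camera call takes 0.05 s, during which the arm holds its last target. There are 200 camera calls.

## Working session

There is one attempt and no reset: what is moved stays moved. The work goes in short steps, Python scripts to look and compute and a tool call to move; the robot and the scene stay as the last step left them, time stands still between calls to the robot, and variables do not carry over. Pictures are saved under pics/ and viewed, at most 10 in all, crops included, and the job is handed in when it is done.

Besides the shell and the picture viewer there is one more tool, called after "Request:" by a JSON object that holds its "name" and its "arguments". send_rows: Moves the arm, as the interface text tells. Its arguments: {"type":"object","properties":{"increments":{"type":"array"},"grip_force":{"type":"number"}},"required":["increments"]}

```bash
mkdir -p pics
python3 - <<'E'
from workcell import *
import cv2,numpy as np
print(status.state())
for n in("scene","top"):
    im=snapshot(n);cv2.imwrite(f"pics/{n}0.png",im[:,:,::-1]);c=calibration(n)
    print(n,[np.round(c[k],4).tolist() for k in c])
E
```

```text
{'time_s': 0.0, 'qpos': array([ 1.20180911,  0.53719845, -0.00445933,  1.5388832 ,  0.00260646,
        1.06732838, -0.07122079]), 'joint_velocities': array([-8.31066823e-05,  1.80522916e-04, -2.04084898e-03,  4.96521613e-05,
        3.97678577e-04, -9.37106489e-04, -3.13769268e-04]), 'joint_efforts': array([ 7.41132899e-04, -5.83403385e+01,  1.04916919e+00, -2.59100461e+01,
        1.21659064e-02,  9.61760350e-03, -1.39405756e-05]), 'ee_pos': array([ 0.19361496, -0.61981058,  0.23038807]), 'eef_rot': array([-3.13978559e+00,  1.27691814e-04,  3.02859425e-01]), 'wrist_force': array([-0.58322841,  0.15238688,  0.31154625]), 'moment': array([-0.00092214, -0.01587254, -0.01211251]), 'grasp_force': 0.0, 'width': 0.9967602716657761}
scene [[[458.0708, 0.0, 321.3739], [0.0, 458.0708, 243.3267], [0.0, 0.0, 1.0]], [[0.7633, -0.6458, 0.0202], [-0.4469, -0.5503, -0.7053], [0.4666, 0.5293, -0.7086]], [-0.2994, 0.3833, 0.5709]]
top [[[547.3828, 0.0, 328.6788], [0.0, 547.3828, 234.4408], [0.0, 0.0, 1.0]], [[0.0163, -0.9999, -0.0038], [-0.983, -0.0153, -0.183], [0.1829, 0.0067, -0.9831]], [0.1807, 0.5337, 0.9546]]
```

View pics/scene0.png

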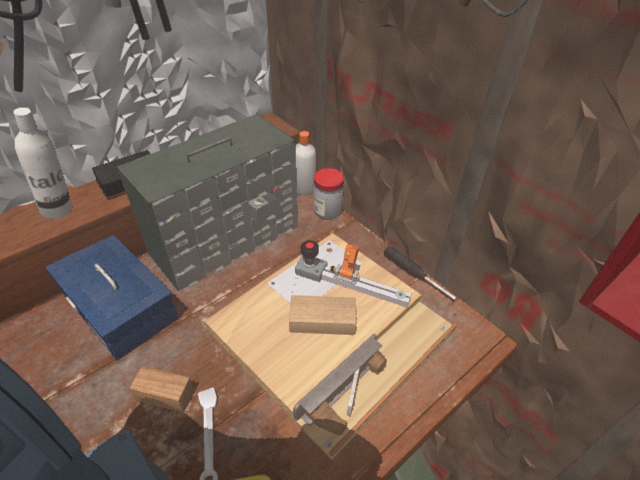

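View pics/top0.png

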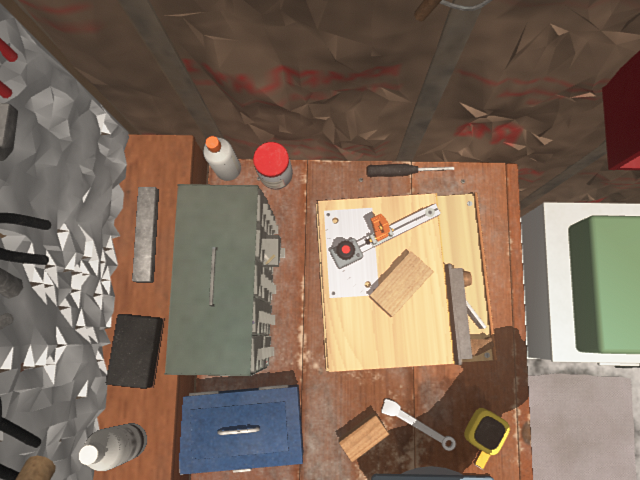

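The scene shows the knob (scene 309,247; top 346,249), the orange stop (top 378,226), the fence pivot end (top 433,210), the block (top 402,283), and the bed corners (top 318,201 and 328,371). The tall cabinet's edge is at column 275.

```bash
cat > h.py <<'E'
from workcell import *
import cv2,numpy as np
from scipy.spatial.transform import Rotation as Ro
def ray(c,u,v):
    d=c["R"].T@np.linalg.inv(c["intrinsics"])@[u,v,1]; return -c["R"].T@c["t"],d
def onz(c,u,v,z):
    o,d=ray(c,u,v); return o+d*(z-o[2])/d[2]
def proj(c,X):
    p=c["R"]@np.array(X)+c["t"]; p=c["intrinsics"]@p; return p[:2]/p[2]
def tri(l):
    A=0;b=0
    for c,u,v in l:
        o,d=ray(c,u,v);d/=np.linalg.norm(d);P=np.eye(3)-np.outer(d,d);A=A+P;b=b+P@o
    return np.linalg.solve(A,b)
def blobs(im,lo,hi,amin=30):
    h=cv2.cvtColor(im,cv2.COLOR_RGB2HSV);m=cv2.inRange(h,lo,hi)
    n,_,s,c=cv2.connectedComponentsWithStats(m)
    return [(int(s[i,4]),np.round(c[i],1).tolist(),s[i,:4].tolist()) for i in range(1,n) if s[i,4]>=amin]
def rel(p,yaw=None):
    "tool-frame shift in cm from the present pose to world TCP p"
    s=status.state();return Ro.from_euler('xyz',s["eef_rot"]).as_matrix().T@(np.array(p)-s["ee_pos"])*100
E
python3 - <<'E'
from h import *
t=calibration("top");s=calibration("scene");r=lambda x:np.round(x,4)
FL=onz(t,318,201,.03);NL=onz(t,328,371,.03);print("FL,NL",r(FL),r(NL),np.linalg.norm(FL-NL))
d=FL-NL;print("yaw",np.arctan2(d[1],d[0]))
print("knobtop z.1",r(onz(t,346,249,.1)),"scene",r(onz(s,311,245,.1)))
print("pivot z.048",r(onz(t,433,210,.05)), "scene",r(onz(s,405,296,.05)))
for n in("top","scene"):
    im=cv2.imread(f"pics/{n}0.png")[:,:,::-1]; print(n,"red",blobs(im,(0,150,120),(4,255,255),8),"or",blobs(im,(6,170,150),(14,255,255),30))
for n,c in(("top",t),("scene",s)):
    yaw=np.arctan2(d[1],d[0]);Rz=Ro.from_euler('z',yaw).as_matrix();O=FL-Rz@[.13,.15,0]
    for q in([-.185,-.075,0],[.13,-.075,0],[.13,.15,0],[-.185,.15,0],[.09,-.055,.018]): print(n,r(O+Rz@q),np.round(proj(c,O+Rz@q)))
for u,v in((410,250),(433,269),(388,316),(370,294)): print("blk",r(onz(t,u,v,.063)))
E
```

```text
FL,NL [0.5984 0.2106 0.03  ] [0.2861 0.1865 0.03  ] 0.3133180652520451
yaw 0.0769312074421895
knobtop z.1 [0.4962 0.1584 0.1   ] scene [0.4988 0.1578 0.1   ]
pivot z.048 [ 0.5796 -0.0028  0.05  ] scene [ 0.5785 -0.0051  0.05  ]
top red [(38, [6.8, 55.2], [0, 49, 14, 12]), (16, [2.9, 93.9], [0, 91, 7, 7]), (36, [514.0, 129.2], [509, 127, 11, 6]), (49, [499.8, 132.0], [496, 128, 8, 9]), (24, [465.5, 132.8], [460, 131, 12, 4]), (17, [478.6, 133.2], [477, 131, 5, 5]), (969, [270.7, 158.6], [253, 142, 36, 34]), (137, [632.4, 163.2], [620, 156, 20, 12]), (54, [345.5, 248.7], [342, 245, 8, 8])] or [(90, [212.1, 142.4], [206, 136, 13, 14]), (218, [380.3, 226.2], [372, 214, 17, 26])]
scene red [(479, [328.5, 178.0], [315, 168, 29, 22]), (33, [309.2, 244.9], [306, 243, 8, 5]), (38, [636.3, 262.2], [632, 258, 8, 11]), (19, [630.8, 269.6], [628, 264, 6, 12]), (48, [635.3, 277.3], [629, 273, 11, 10]), (11, [622.8, 278.3], [621, 275, 5, 7]), (56, [612.2, 287.4], [605, 282, 14, 10]), (17, [635.4, 296.8], [631, 294, 9, 6]), (28, [598.4, 303.5], [595, 299, 8, 10]), (306, [625.8, 312.4], [609, 299, 31, 27]), (8, [638.5, 302.5], [637, 300, 3, 6]), (14, [609.0, 307.6], [607, 306, 5, 5]), (31, [632.6, 326.9], [628, 323, 9, 9])] or []
top [ 0.3017 -0.038   0.03  ] [453. 364.]
top [ 0.6157 -0.0137  0.03  ] [436. 194.]
top [0.5984 0.2106 0.03  ] [318. 201.]
top [0.2844 0.1864 0.03  ] [328. 372.]
top [0.5743 0.0031 0.048 ] [430. 213.]
scene [ 0.3017 -0.038   0.03  ] [291. 413.]
scene [ 0.6157 -0.0137  0.03  ] [421. 296.]
scene [0.5984 0.2106 0.03  ] [332. 233.]
scene [0.2844 0.1864 0.03  ] [203. 321.]
scene [0.5743 0.0031 0.048 ] [400. 295.]
blk [0.5021 0.0424 0.063 ]
blk [0.4683 0.0017 0.063 ]
blk [0.3839 0.0823 0.063 ]
blk [0.422  0.1141 0.063 ]
```

```bash
cat >> h.py <<'E'
def plan(*wps):
    "world waypoints (x,y,z,yaw_deg) tool down -> twist deg, travel cm from the present pose"
    s=status.state();R0=Ro.from_euler('xyz',s["eef_rot"])
    for x,y,z,w in wps:
        R1=Ro.from_euler('xyz',[np.pi,0,np.radians(w)])
        print(np.round((R0.inv()*R1).as_rotvec(degrees=True),1).tolist(),np.round(R0.inv().apply(np.array([x,y,z])-s["ee_pos"])*100,2).tolist())
E
python3 -c "
from h import *
plan((.48,-.25,.27,67),(.497,.159,.2,116.9))"
```

```text
[-0.1, -0.0, -49.6] [38.37, -26.77, -3.91]
[-0.1, -0.1, -99.5] [52.19, -65.29, 3.15]
```

Request:
{"name": "send_rows", "arguments": {"increments": [{"twist": [0, 0, -49.6], "travel": [38.4, -26.8, -3.9], "jaw": 1}, {"twist": [0, 0, -49.6], "travel": [38.4, -26.8, -3.9], "jaw": 1}, {"twist": [0, 0, -49.6], "travel": [38.4, -26.8, -3.9], "jaw": 1}, {"twist": [0, 0, -49.6], "travel": [38.4, -26.8, -3.9], "jaw": 1}, {"twist": [0, 0, -49.6], "travel": [38.4, -26.8, -3.9], "jaw": 1}, {"twist": [0, 0, -49.6], "travel": [38.4, -26.8, -3.9], "jaw": 1}, {"twist": [0, 0, -49.6], "travel": [38.4, -26.8, -3.9], "jaw": 1}, {"twist": [0, 0, -49.6], "travel": [38.4, -26.8, -3.9], "jaw": 1}, {"twist": [0, 0, -99.5], "travel": [52.2, -65.3, 2], "jaw": 0.7}, {"twist": [0, 0, -99.5], "travel": [52.2, -65.3, 2], "jaw": 0.7}, {"twist": [0, 0, -99.5], "travel": [52.2, -65.3, 2], "jaw": 0.7}, {"twist": [0, 0, -99.5], "travel": [52.2, -65.3, 2], "jaw": 0.7}]}}

```text
time_s: 1.3
ee_pos: [0.4628, -0.1062, 0.2416]
eef_rot: [-3.141, 0.0, 1.774]
wrist_force: [1.8, 0.4, 0.4]
width: 0.699
grasp_force: 0.0
```

```bash
python3 -c "
from h import *
plan((.497,.159,.2,116.9))"
```

```text
[-0.0, 0.0, -15.2] [25.28, 8.72, 4.15]
```

Request:
{"name": "send_rows", "arguments": {"increments": [{"twist": [0, 0, -15.2], "travel": [25.3, 8.7, 4.1], "jaw": 0.7}, {"twist": [0, 0, -15.2], "travel": [25.3, 8.7, 4.1], "jaw": 0.7}, {"twist": [0, 0, -15.2], "travel": [25.3, 8.7, 4.1], "jaw": 0.7}, {"twist": [0, 0, -15.2], "travel": [25.3, 8.7, 4.1], "jaw": 0.7}, {"twist": [0, 0, -15.2], "travel": [25.3, 8.7, 4.1], "jaw": 0.7}, {"twist": [0, 0, -15.2], "travel": [25.3, 8.7, 4.1], "jaw": 0.7}, {"twist": [0, 0, -15.2], "travel": [25.3, 8.7, 4.1], "jaw": 0.7}, {"twist": [0, 0, -15.2], "travel": [25.3, 8.7, 4.1], "jaw": 0.7}]}}

```text
time_s: 2.1
ee_pos: [0.4984, 0.1566, 0.2004]
eef_rot: [-3.14, 0.0, 2.034]
wrist_force: [-0.6, -0.7, 0.1]
width: 0.699
grasp_force: 0.0
```

Run:
```python
from h import *
s=status.state();print(s["ee_pos"],s["eef_rot"])
c=calibration("wrist");im=snapshot("wrist");cv2.imwrite("pics/w1.png",im[:,:,::-1])
for b in blobs(im,(0,150,100),(4,255,255),40): print(b,onz(c,*b[1],.1))
print("pred",proj(c,[.497,.159,.1]))
```

```text
[0.49835612 0.15659707 0.20043005] [-3.14024803e+00  2.71830327e-04  2.03436133e+00]
(2869, [622.4, 158.4], [593, 110, 47, 99]) [0.63540521 0.28481932 0.1       ]
pred [325.02903225 239.09807049]
```

View pics/w1.png

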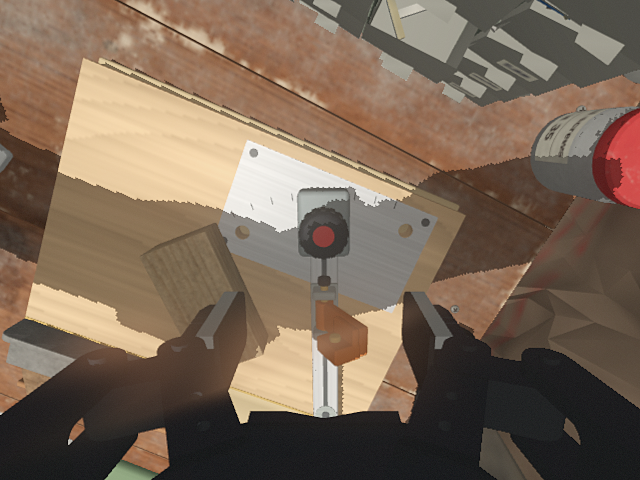

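The knob's red cap is at (323,236), the square hole at (405,230), the pivot bolt at (325,412), and the near hole at (243,232).

Run:
```python
from h import *
c=calibration("wrist");r=lambda x:np.round(x,4)
K=onz(c,323,236,.1);H=onz(c,405,230,.03);P=onz(c,325,412,.048);N=onz(c,243,232,.03)
print("knob",r(K),"hole",r(H),"near",r(N),"piv",r(P),np.linalg.norm((H-N)[:2]),"exp .134")
f=K-P;print(np.degrees(np.arctan2(f[1],f[0])),np.linalg.norm(f[:2]))
plan((K[0],K[1],.065,116.9))
```

```text
knob [0.4952 0.1592 0.1   ] hole [0.5607 0.178  0.03  ] near [0.4425 0.1172 0.03  ] piv [0.5736 0.0053 0.048 ] 0.13286583608938854 exp .134
116.99299797119043 0.17266937961143297
[-0.1, 0.0, -0.4] [0.48, -0.13, 13.55]
```

Request:
{"name": "send_rows", "arguments": {"increments": [{"twist": [0, 0, 0], "travel": [0.4, -0.1, 5], "jaw": 0.7}, {"twist": [0, 0, 0], "travel": [0.4, -0.1, 9], "jaw": 0.7}, {"twist": [0, 0, 0], "travel": [0.4, -0.1, 12], "jaw": 0.7}, {"twist": [0, 0, 0], "travel": [0.4, -0.1, 13.5], "jaw": 0.7}, {"twist": [0, 0, 0], "travel": [0.4, -0.1, 13.5], "jaw": 0.5}, {"twist": [0, 0, 0], "travel": [0.4, -0.1, 13.5], "jaw": 0.3}, {"twist": [0, 0, 0], "travel": [0.4, -0.1, 13.5], "jaw": 0.2}, {"twist": [0, 0, 0], "travel": [0.4, -0.1, 13.5], "jaw": 0.2}, {"twist": [0, 0, 0], "travel": [0.4, -0.1, 13.5], "jaw": 0.2}], "grip_force": 40}}

```text
time_s: 3.05
ee_pos: [0.497, 0.16, 0.067]
eef_rot: [3.14, 0.001, 2.033]
wrist_force: [-1.0, -2.2, 6.3]
width: 0.365
grasp_force: 40.7
```

Request:
{"name": "send_rows", "arguments": {"increments": [{"twist": [0, 0, 0], "travel": [0, 0, 0], "jaw": 0.2}, {"twist": [0, 0, 0], "travel": [0, 0, -0.5], "jaw": 0.2}, {"twist": [0, 0, 0], "travel": [0, 0, -1.0], "jaw": 0.2}, {"twist": [0, 0, 0], "travel": [0, 0, -1.5], "jaw": 0.2}, {"twist": [0, 0, 0], "travel": [0, 0, -1.5], "jaw": 0.2}], "grip_force": 60}}

```text
time_s: 3.55
ee_pos: [0.4961, 0.1596, 0.0811]
eef_rot: [-3.141, 0.001, 2.033]
wrist_force: [2.5, -2.9, -9.1]
width: 0.356
grasp_force: 60.0
```

Run:
```python
from h import *
s=status.state();print(s["ee_pos"],s["wrist_force"])
P=np.array([.574,.004]);p=s["ee_pos"]
r=p[:2]-P
for a in(4,8,12,16,20,22.5):
    t=np.radians(-a);q=P+np.array([[np.cos(t),-np.sin(t)],[np.sin(t),np.cos(t)]])@r
    plan((*q,p[2],np.degrees(s["eef_rot"][2])-a))
```

```text
[0.49613148 0.15959667 0.08112506] [ 2.54231425 -2.90728111 -9.11838462]
[-0.0, 0.0, 4.0] [-0.04, 1.21, -0.0]
[-0.0, 0.0, 8.0] [-0.17, 2.42, -0.0]
[-0.0, 0.0, 12.0] [-0.38, 3.62, -0.0]
[-0.0, 0.0, 16.0] [-0.67, 4.8, -0.0]
[-0.0, 0.0, 20.0] [-1.04, 5.95, -0.0]
[-0.0, 0.0, 22.5] [-1.32, 6.66, -0.0]
```

Request:
{"name": "send_rows", "arguments": {"increments": [{"twist": [0, 0, 4], "travel": [-0.04, 1.2, 0], "jaw": 0.2}, {"twist": [0, 0, 8], "travel": [-0.17, 2.4, 0], "jaw": 0.2}, {"twist": [0, 0, 12], "travel": [-0.38, 3.6, 0], "jaw": 0.2}, {"twist": [0, 0, 16], "travel": [-0.67, 4.8, 0], "jaw": 0.2}, {"twist": [0, 0, 20], "travel": [-1.04, 5.95, 0], "jaw": 0.2}, {"twist": [0, 0, 22.5], "travel": [-1.32, 6.66, 0], "jaw": 0.2}, {"twist": [0, 0, 22.5], "travel": [-1.32, 6.66, 0], "jaw": 0.2}, {"twist": [0, 0, 22.5], "travel": [-1.32, 6.66, 0.4], "jaw": 0.2}, {"twist": [0, 0, 22.5], "travel": [-1.32, 6.66, 0.8], "jaw": 0.2}, {"twist": [0, 0, 22.5], "travel": [-1.32, 6.66, 1.4], "jaw": 0.2}, {"twist": [0, 0, 22.5], "travel": [-1.32, 6.66, 1.4], "jaw": 0.2}]}}

```text
time_s: 4.65
ee_pos: [0.562, 0.1783, 0.0672]
eef_rot: [3.141, -0.0, 1.641]
wrist_force: [0.6, -2.1, -1.0]
width: 0.359
grasp_force: 60.9
```

Request:
{"name": "send_rows", "arguments": {"increments": [{"twist": [0, 0, 0], "travel": [0, 0, 0], "jaw": 0.7}, {"twist": [0, 0, 0], "travel": [0, 0, 0], "jaw": 0.7}, {"twist": [0, 0, 0], "travel": [0, 0, 0], "jaw": 0.7}, {"twist": [0, 0, 0], "travel": [0, 0, -5], "jaw": 0.7}, {"twist": [0, 0, 0], "travel": [0, 0, -10], "jaw": 0.7}, {"twist": [0, 0, 0], "travel": [0, 0, -12], "jaw": 0.7}, {"twist": [0, 0, 0], "travel": [0, 0, -12], "jaw": 0.7}, {"twist": [0, 0, 0], "travel": [0, 0, -12], "jaw": 0.7}]}}

```text
time_s: 5.45
ee_pos: [0.5614, 0.1782, 0.1869]
eef_rot: [3.141, -0.0, 1.641]
wrist_force: [-0.8, -0.3, -0.5]
width: 0.697
grasp_force: 0.0
```

Run:
```python
from h import *
s=status.state();print(s["ee_pos"],s["eef_rot"],s["time_s"])
c=calibration("wrist");im=snapshot("wrist");cv2.imwrite("pics/w2.png",im[:,:,::-1])
sc=calibration("scene");i2=snapshot("scene");cv2.imwrite("pics/s2.png",i2[:,:,::-1])
cv2.imwrite("pics/s2c.png",cv2.resize(i2[200:350,250:450,::-1],(800,600),interpolation=2))
for b in blobs(im,(0,150,100),(4,255,255),40): print(b,onz(c,*b[1],.1))
for b in blobs(i2,(0,120,80),(6,255,255),8): print(b)
```

```text
[0.56140028 0.17821361 0.18687816] [ 3.14117808e+00 -5.75192076e-05  1.64123455e+00] 5.45
(10658, [513.9, 53.0], [454, 0, 122, 113]) [0.65449855 0.29401912 0.1       ]
(135, [329.6, 246.0], [323, 237, 13, 21]) [0.5639684  0.17995419 0.1       ]
(39, [630.8, 15.8], [625, 12, 15, 8])
(116, [371.5, 91.1], [362, 83, 19, 21])
(109, [387.8, 100.7], [381, 92, 13, 22])
(89, [402.6, 112.0], [395, 103, 15, 16])
(55, [421.3, 114.7], [414, 112, 16, 7])
(43, [419.5, 122.4], [412, 119, 15, 7])
(92, [443.3, 128.9], [437, 123, 13, 14])
(14, [433.3, 132.2], [431, 130, 5, 5])
(347, [332.4, 179.1], [324, 167, 20, 24])
(29, [534.9, 211.7], [527, 207, 15, 10])
(95, [634.4, 227.6], [628, 214, 12, 25])
(30, [330.3, 223.8], [327, 222, 7, 5])
(2991, [619.0, 290.9], [579, 232, 61, 110])
(380, [495.5, 287.8], [481, 275, 30, 29])
(658, [525.5, 310.9], [508, 293, 34, 39])
(25, [487.9, 381.4], [485, 379, 8, 6])
(68, [513.3, 402.5], [506, 397, 13, 13])
(9, [526.0, 413.0], [525, 412, 3, 3])
(14, [535.4, 414.1], [532, 412, 8, 6])
(21, [528.0, 418.6], [522, 416, 13, 7])
(42, [547.9, 431.2], [545, 426, 7, 12])
(106, [438.6, 470.5], [431, 463, 15, 16])
```

View pics/w2.png

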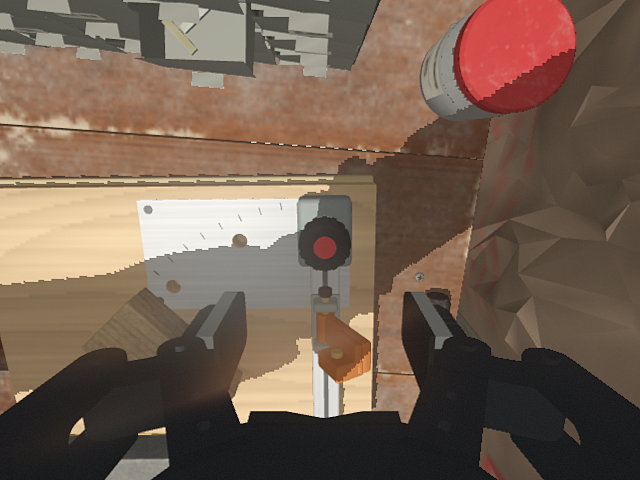

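View pics/s2c.png

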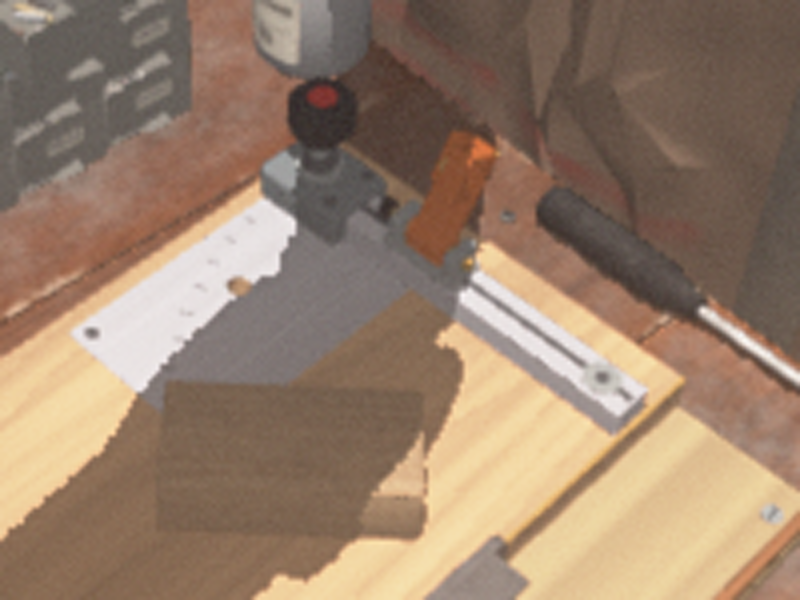

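The fence now lies square: red cap at (325,246) in the wrist view and (330,224) in the scene view, both the mitre and near holes showing. I'll check the cap's height.

Run:
```python
from h import *
c=calibration("wrist");s=calibration("scene");t=calibration("top")
a0=tri([(s,309.2,244.9),(t,345.5,248.7)])
print("before s+t",a0)
print("now s+w",tri([(c,325,246),(s,330.3,223.8)]))
print("scene resid before/after: cap at z",[np.round(proj(s,[.5615,.178,z]),1) for z in(.1,.111)], np.round(proj(s,[.496,.159,.1]),1))
P=np.array([.5740,.004]);f=np.radians(94.4);R=np.array([[np.cos(f-np.pi/2),-np.sin(f-np.pi/2)],[np.sin(f-np.pi/2),np.cos(f-np.pi/2)]])
for q in([0,.102],[.027,.102],[-.039,.035],[0,.175],[0.075,.102]): print(q,np.round(P+R@q,4))
```

```text
before s+t [0.49637229 0.15946093 0.10060215]
now s+w [0.5611197  0.17885189 0.09978877]
scene resid before/after: cap at z [array([330.1, 224. ]), array([330.3, 219.6])] [309.3 245.3]
[0, 0.102] [0.5662 0.1057]
[0.027, 0.102] [0.5931 0.1078]
[-0.039, 0.035] [0.5324 0.0359]
[0, 0.175] [0.5606 0.1785]
[0.075, 0.102] [0.641  0.1115]
```

```bash
python3 -c "
from h import *
plan((.587,.107,.187,94.4),(.587,.107,.075,94.4),(.52,.103,.075,94.4),(.52,.103,.2,94.4))"
```

```text
[-0.1, 0.0, -0.4] [-7.25, 2.14, -0.16]
[-0.1, 0.0, -0.4] [-7.24, 2.17, 11.04]
[-0.1, 0.0, -0.4] [-7.17, -4.54, 11.06]
[-0.1, 0.0, -0.4] [-7.17, -4.57, -1.44]
```

Request:
{"name": "send_rows", "arguments": {"increments": [{"twist": [0, 0, 0], "travel": [-7.2, 2.1, 0], "jaw": 1}, {"twist": [0, 0, 0], "travel": [-7.2, 2.1, 0], "jaw": 1}, {"twist": [0, 0, 0], "travel": [-7.2, 2.1, 4], "jaw": 1}, {"twist": [0, 0, 0], "travel": [-7.2, 2.1, 8], "jaw": 1}, {"twist": [0, 0, 0], "travel": [-7.2, 2.1, 11], "jaw": 1}, {"twist": [0, 0, 0], "travel": [-7.2, 2.1, 11], "jaw": 1}, {"twist": [0, 0, 0], "travel": [-7.2, 1, 11], "jaw": 1}, {"twist": [0, 0, 0], "travel": [-7.2, -0.2, 11], "jaw": 1}, {"twist": [0, 0, 0], "travel": [-7.2, -1.4, 11], "jaw": 1}, {"twist": [0, 0, 0], "travel": [-7.2, -2.6, 11], "jaw": 1}, {"twist": [0, 0, 0], "travel": [-7.2, -3.8, 11], "jaw": 1}, {"twist": [0, 0, 0], "travel": [-7.2, -4.8, 11], "jaw": 1}]}}

```text
time_s: 6.75
ee_pos: [0.5186, 0.1033, 0.0787]
eef_rot: [3.139, -0.0, 1.641]
wrist_force: [0.7, 0.5, 0.5]
width: 1.002
grasp_force: 0.0
```

Request:
{"name": "send_rows", "arguments": {"increments": [{"twist": [0, 0, 0], "travel": [0, 0, 0], "jaw": 1}, {"twist": [0, 0, 0], "travel": [0, 0, 0], "jaw": 1}, {"twist": [0, 0, 0], "travel": [0, 0, -5], "jaw": 1}, {"twist": [0, 0, 0], "travel": [0, 0, -10], "jaw": 1}, {"twist": [0, 0, 0], "travel": [0, 0, -13], "jaw": 1}, {"twist": [0, 0, 0], "travel": [6, -5, -13], "jaw": 1}, {"twist": [0, 0, 0], "travel": [6, -9, -13], "jaw": 1}, {"twist": [0, 0, 0], "travel": [6, -9, -13], "jaw": 1}, {"twist": [0, 0, 0], "travel": [6, -9, -13], "jaw": 1}]}}

```text
time_s: 7.65
ee_pos: [0.4236, 0.1571, 0.2073]
eef_rot: [3.141, 0.001, 1.644]
wrist_force: [0.1, -0.1, 0.3]
width: 0.997
grasp_force: 0.0
```

Run:
```python
from h import *
s=status.state();print(s["ee_pos"],s["eef_rot"],s["time_s"])
for n in("wrist","scene"):
    im=snapshot(n);cv2.imwrite(f"pics/{n}3.png",im[:,:,::-1])
cv2.imwrite("pics/j3.png",np.hstack([cv2.imread("pics/wrist3.png")[:,::1],cv2.imread("pics/scene3.png")[:, 200:480]])[:, ::1] if 0 else cv2.resize(np.hstack([cv2.imread("pics/wrist3.png"),cv2.resize(cv2.imread("pics/scene3.png")[180:400,220:480],(567,480))]),(800,318)))
```

```text
[0.4236102  0.15712255 0.20729262] [3.14118134e+00 5.72541016e-04 1.64392483e+00] 7.65
```

View pics/j3.png

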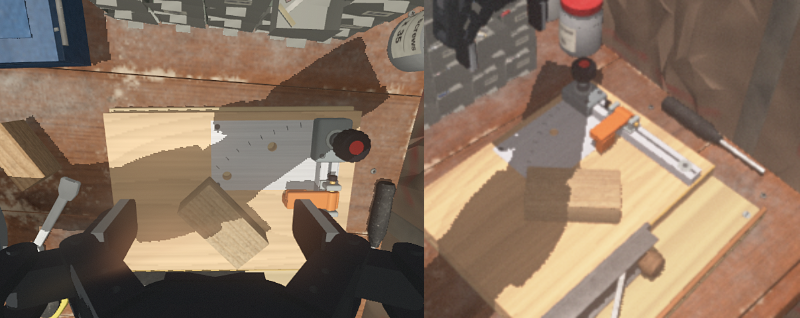

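The stop is down in front of the fence. In the wrist view the block's top corners are at about (314,270), (404,317), (355,403) and (269,317) at full scale.

Run:
```python
from h import *
c=calibration("wrist")
im=cv2.imread("pics/wrist3.png");cv2.imwrite("pics/w3c.png",cv2.resize(im[250:420,240:430],(760,680))[:600])
for q in((314,270),(404,317),(355,403),(269,317)): print(np.round(onz(c,*q,.063),4))
for X in([.5021,.0424,.063],[.4683,.0017,.063],[.3839,.0823,.063],[.422,.1141,.063],[.444,.06,.063]): print(proj(c,X))
```

```text
[0.4203 0.1222 0.063 ]
[0.4945 0.0878 0.063 ]
[0.4627 0.0057 0.063 ]
[0.3871 0.0803 0.063 ]
[406.45901181 367.74420482]
[361.14451867 407.41554396]
[265.10654139 314.39953632]
[315.46647209 280.0020388 ]
[338.16504322 344.269391  ]
```

View pics/w3c.png

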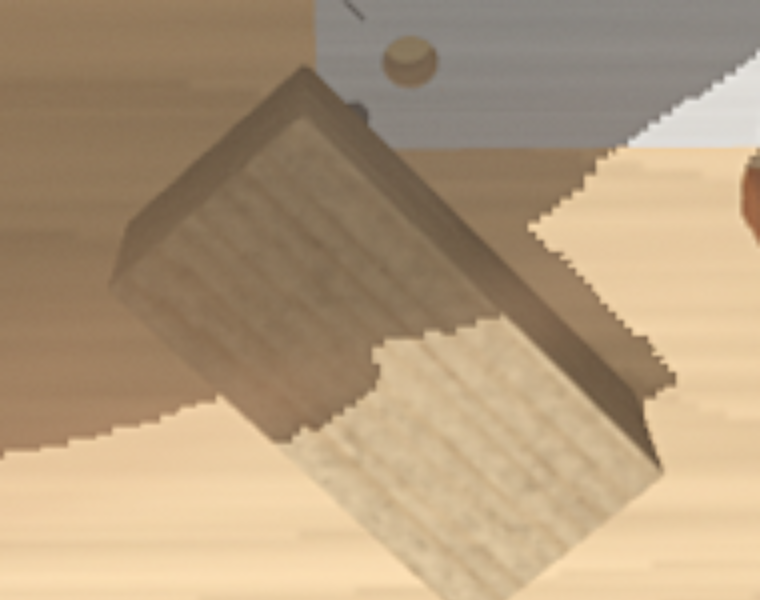

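Top-face corners in the crop convert to full-image (316,279), (405,367.5), (267,321) and about (359,406), which agrees with the earlier top-view estimate.

Run:
```python
from h import *
c=calibration("wrist")
q=[onz(c,*q,.063)[:2] for q in((316,279),(405,367.5),(359,406),(267,321))];q=np.array(q)
C=q.mean(0);e=(q[1]+q[2]-q[0]-q[3]);w=np.degrees(np.arctan2(e[1],e[0]))+180
print(q.round(4),C,w, [np.linalg.norm(q[i]-q[i-1]) for i in range(4)])
plan((*C,.2,w),(*C,.045,w))
```

```text
[[0.4224 0.115 ]
 [0.5009 0.0425]
 [0.4663 0.003 ]
 [0.3856 0.0767]] [0.44379092 0.0592828 ] 137.46784490237894 [np.float64(0.05308549210863384), np.float64(0.10680161201126258), np.float64(0.052513056913939864), np.float64(0.10932211556843341)]
[0.1, 0.0, -43.5] [-9.79, 1.08, 0.73]
[0.1, 0.0, -43.5] [-9.79, 1.06, 16.23]
```

Request:
{"name": "send_rows", "arguments": {"increments": [{"twist": [0, 0, -43.3], "travel": [-9.8, 1.1, 0.7], "jaw": 1}, {"twist": [0, 0, -43.3], "travel": [-9.8, 1.1, 0.7], "jaw": 1}, {"twist": [0, 0, -43.3], "travel": [-9.8, 1.1, 0.7], "jaw": 1}, {"twist": [0, 0, -43.3], "travel": [-9.8, 1.1, 0.7], "jaw": 1}, {"twist": [0, 0, -43.3], "travel": [-9.8, 1.1, 0.7], "jaw": 1}, {"twist": [0, 0, -43.3], "travel": [-9.8, 1.1, 0.7], "jaw": 1}, {"twist": [0, 0, -43.3], "travel": [-9.8, 1.1, 5.5], "jaw": 1}, {"twist": [0, 0, -43.3], "travel": [-9.8, 1.1, 10], "jaw": 1}, {"twist": [0, 0, -43.3], "travel": [-9.8, 1.1, 14], "jaw": 1}, {"twist": [0, 0, -43.3], "travel": [-9.8, 1.1, 16.2], "jaw": 1}, {"twist": [0, 0, -43.3], "travel": [-9.8, 1.1, 16.2], "jaw": 1}]}}

```text
time_s: 8.85
ee_pos: [0.4418, 0.0584, 0.0421]
eef_rot: [-3.138, -0.003, 2.395]
wrist_force: [0.7, 0.3, 0.7]
width: 0.999
grasp_force: 0.0
```

Request:
{"name": "send_rows", "arguments": {"increments": [{"twist": [0, 0, 0], "travel": [0, 0, 0], "jaw": 0.7}, {"twist": [0, 0, 0], "travel": [0, 0, 0], "jaw": 0.5}, {"twist": [0, 0, 0], "travel": [0, 0, 0], "jaw": 0.5}, {"twist": [0, 0, 0], "travel": [0, 0, 0], "jaw": 0.5}, {"twist": [0, 0, 0], "travel": [0, 0, 0], "jaw": 0.5}], "grip_force": 30}}

```text
time_s: 9.35
ee_pos: [0.4441, 0.0593, 0.0462]
eef_rot: [3.14, 0.002, 2.396]
wrist_force: [0.1, -1.6, 7.8]
width: 0.639
grasp_force: 33.0
```

Run:
```python
from h import *
print(status.state()["ee_pos"])
P=np.array([.574,.004]);a=np.radians(4.4);R=np.array([[np.cos(a),-np.sin(a)],[np.sin(a),np.cos(a)]])
z=status.state()["ee_pos"][2]
plan(*[(*(P+R@np.array(q)/1000),z,94.4) for q in((-75,25),(-50,28),(-42,28),(-38,28),(-38,36))])
```

```text
[0.4440854  0.0593203  0.04622866]
[0.2, 0.1, 42.9] [-6.36, 0.95, 0.02]
[0.2, 0.1, 42.9] [-7.84, 2.99, 0.03]
[0.2, 0.1, 42.9] [-8.39, 3.57, 0.03]
[0.2, 0.1, 42.9] [-8.66, 3.87, 0.03]
[0.2, 0.1, 42.9] [-8.07, 4.41, 0.03]
```

Request:
{"name": "send_rows", "arguments": {"increments": [{"twist": [0, 0, 0], "travel": [0, 0, -0.15], "jaw": 0.5}, {"twist": [0, 0, 7], "travel": [-1, 0.2, -0.15], "jaw": 0.5}, {"twist": [0, 0, 14], "travel": [-2, 0.4, -0.15], "jaw": 0.5}, {"twist": [0, 0, 21], "travel": [-3.2, 0.6, -0.15], "jaw": 0.5}, {"twist": [0, 0, 28], "travel": [-4.4, 0.8, -0.15], "jaw": 0.5}, {"twist": [0, 0, 35], "travel": [-5.5, 0.9, -0.15], "jaw": 0.5}, {"twist": [0, 0, 42.9], "travel": [-6.4, 0.95, -0.15], "jaw": 0.5}, {"twist": [0, 0, 42.9], "travel": [-6.9, 1.7, -0.15], "jaw": 0.5}, {"twist": [0, 0, 42.9], "travel": [-7.5, 2.5, -0.15], "jaw": 0.5}, {"twist": [0, 0, 42.9], "travel": [-7.8, 3, -0.15], "jaw": 0.5}, {"twist": [0, 0, 42.9], "travel": [-7.8, 3, -0.15], "jaw": 0.5}]}}

```text
time_s: 10.45
ee_pos: [0.5212, 0.0293, 0.0464]
eef_rot: [3.141, -0.001, 1.65]
wrist_force: [-0.0, 0.6, -1.5]
width: 0.637
grasp_force: 32.0
```

Run:
```python
from h import *
s=status.state();print(s["ee_pos"],s["wrist_force"])
a=cv2.resize(snapshot("scene")[190:380,230:450],(463,400));b=cv2.resize(snapshot("top")[170:310,300:500],(337,236))
b=cv2.copyMakeBorder(b,0,164,0,0,0)
cv2.imwrite("pics/j4.png",np.hstack([a,b])[:,:,::-1])
```

```text
[0.52116741 0.0293243  0.04642865] [-0.04812035  0.58685887 -1.47365316]
```

View pics/j4.png

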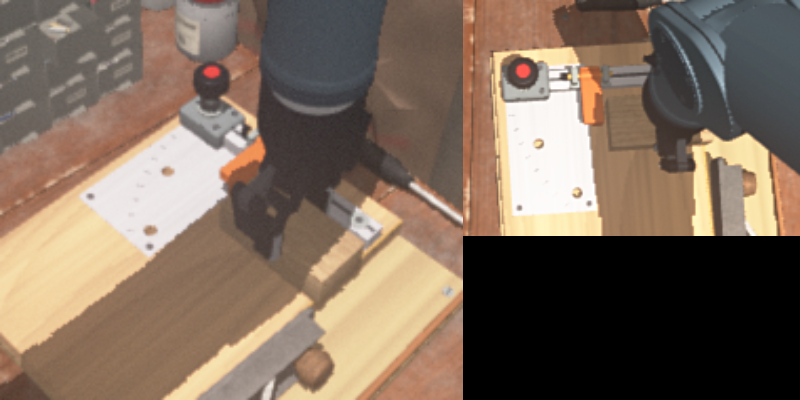

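Request:
{"name": "send_rows", "arguments": {"increments": [{"twist": [0, 0, 0], "travel": [0, 0.3, 0], "jaw": 0.5}, {"twist": [0, 0, 0], "travel": [0, 0.6, 0], "jaw": 0.5}, {"twist": [0, 0, 0], "travel": [0, 0.8, 0], "jaw": 0.5}, {"twist": [0, 0, 0], "travel": [0, 1.0, 0.05], "jaw": 0.5}, {"twist": [0, 0, 0], "travel": [0, 1.0, 0.05], "jaw": 0.5}]}}

```text
time_s: 11.05
ee_pos: [0.528, 0.0292, 0.0463]
eef_rot: [-3.137, 0.001, 1.649]
wrist_force: [-10.5, -0.2, 16.0]
width: 0.633
grasp_force: 34.0
```

Request:
{"name": "send_rows", "arguments": {"increments": [{"twist": [0, 0, 0], "travel": [0, -0.3, 0], "jaw": 0.5}, {"twist": [0, 0, 0], "travel": [0, -0.3, -0.25], "jaw": 0.5}, {"twist": [0, 0, 0], "travel": [0, -0.3, -0.25], "jaw": 0.5}]}}

```text
time_s: 11.35
ee_pos: [0.5274, 0.0291, 0.0485]
eef_rot: [3.141, 0.0, 1.648]
wrist_force: [0.9, -0.8, -2.4]
width: 0.635
grasp_force: 32.0
```

Request:
{"name": "send_rows", "arguments": {"increments": [{"twist": [0, 0, 0], "travel": [0, 0.2, 0], "jaw": 0.5}, {"twist": [0, 0, 0], "travel": [0, 0.4, 0], "jaw": 0.5}, {"twist": [0, 0, 0], "travel": [0, 0.5, 0], "jaw": 0.5}, {"twist": [0, 0, 0], "travel": [0, 0.5, 0], "jaw": 0.5}]}}

```text
time_s: 11.75
ee_pos: [0.5324, 0.0297, 0.0483]
eef_rot: [3.142, -0.0, 1.648]
wrist_force: [0.2, -0.4, -1.3]
width: 0.637
grasp_force: 32.0
```

Request:
{"name": "send_rows", "arguments": {"increments": [{"twist": [0, 0, 0], "travel": [0, 0.1, 0], "jaw": 0.5}, {"twist": [0, 0, 0], "travel": [0, 0.2, 0], "jaw": 0.5}, {"twist": [0, 0, 0], "travel": [0, 0.2, 0], "jaw": 0.5}]}}

```text
time_s: 12.05
ee_pos: [0.5344, 0.0299, 0.0484]
eef_rot: [3.141, -0.0, 1.648]
wrist_force: [-0.5, -1.0, -1.8]
width: 0.637
grasp_force: 32.0
```

Request:
{"name": "send_rows", "arguments": {"increments": [{"twist": [0, 0, 0], "travel": [0, 0.1, 0], "jaw": 0.5}, {"twist": [0, 0, 0], "travel": [0, 0.2, 0], "jaw": 0.5}, {"twist": [0, 0, 0], "travel": [0, 0.2, 0], "jaw": 0.5}]}}

```text
time_s: 12.35
ee_pos: [0.5352, 0.0298, 0.0481]
eef_rot: [-3.14, 0.0, 1.648]
wrist_force: [-3.8, -0.3, 0.1]
width: 0.633
grasp_force: 32.3
```

Request:
{"name": "send_rows", "arguments": {"increments": [{"twist": [0, 0, 0], "travel": [0.2, 0, 0], "jaw": 0.5}, {"twist": [0, 0, 0], "travel": [0.4, 0, 0], "jaw": 0.5}, {"twist": [0, 0, 0], "travel": [0.5, 0, 0], "jaw": 0.5}, {"twist": [0, 0, 0], "travel": [0.5, 0, 0], "jaw": 0.5}]}}

```text
time_s: 12.75
ee_pos: [0.5349, 0.0346, 0.048]
eef_rot: [-3.14, 0.001, 1.648]
wrist_force: [-5.0, -2.5, -2.2]
width: 0.634
grasp_force: 32.1
```

Request:
{"name": "send_rows", "arguments": {"increments": [{"twist": [0, 0, 0], "travel": [0.1, 0, 0], "jaw": 0.5}, {"twist": [0, 0, 0], "travel": [0.2, 0, 0], "jaw": 0.5}, {"twist": [0, 0, 0], "travel": [0.2, 0, 0], "jaw": 0.5}]}}

```text
time_s: 13.05
ee_pos: [0.5349, 0.0351, 0.048]
eef_rot: [-3.14, 0.002, 1.646]
wrist_force: [-3.7, -5.5, -1.6]
width: 0.637
grasp_force: 32.1
```

Request:
{"name": "send_rows", "arguments": {"increments": [{"twist": [0, 0, 0], "travel": [0, 0, 0.1], "jaw": 0.5}, {"twist": [0, 0, 0], "travel": [0, 0, 0.1], "jaw": 0.7}, {"twist": [0, 0, 0], "travel": [0, -0.1, 0.1], "jaw": 0.85}, {"twist": [0, 0, 0], "travel": [0, -0.1, 0.1], "jaw": 0.85}, {"twist": [0, 0, 0], "travel": [0, -0.1, -4], "jaw": 0.85}, {"twist": [0, 0, 0], "travel": [0, -0.1, -8], "jaw": 0.85}, {"twist": [0, 0, 0], "travel": [0, -5, -12], "jaw": 0.85}, {"twist": [0, 0, 0], "travel": [0, -9, -13], "jaw": 0.4}, {"twist": [0, 0, 0], "travel": [0, -9, -13], "jaw": 0}, {"twist": [0, 0, 0], "travel": [0, -9, -13], "jaw": 0}, {"twist": [0, 0, 0], "travel": [0, -9, -13], "jaw": 0}]}}

```text
time_s: 14.15
ee_pos: [0.4473, 0.0303, 0.1785]
eef_rot: [3.14, -0.0, 1.648]
wrist_force: [1.6, -0.1, -0.3]
width: 0.172
grasp_force: 0.0
```

Run:
```python
from h import *
s=status.state();print(s["ee_pos"],s["eef_rot"],s["wrist_force"],s["time_s"])
w=snapshot("wrist");cv2.imwrite("pics/w5.png",w[:,:,::-1])
a=snapshot("scene");cv2.imwrite("pics/s5.png",a[:,:,::-1])
a=cv2.resize(a[210:330,280:440],(400,300),interpolation=2);b=cv2.resize(w[60:360,140:540],(400,300))
cv2.imwrite("pics/j5.png",np.hstack([a,b])[:,:,::-1])
```

```text
[0.44732642 0.03028692 0.17853193] [ 3.13974658e+00 -4.26788291e-04  1.64828677e+00] [ 1.59094933 -0.12247361 -0.3481686 ] 14.15
```

View pics/j5.png

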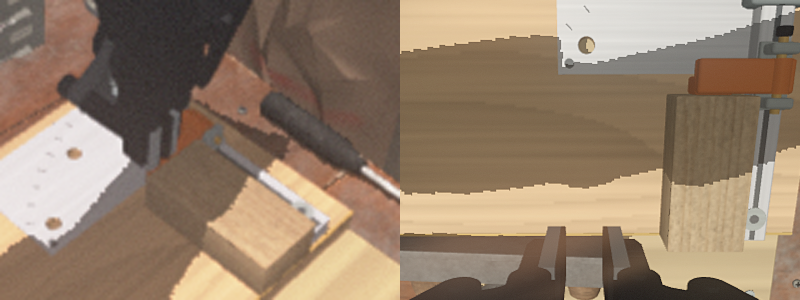

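The block is down along the fence with its left end at the stop, possibly with a hairline gap. I'll seat it with two light pushes.

Run:
```python
from h import *
t=calibration("top")
print("plane far end",onz(t,458,263,.056),onz(t,467,272,.04))
plan((.455,.035,.16,94.4),(.462,.035,.045,94.4),(.487,.036,.045,94.4))
```

```text
plane far end [ 0.48079827 -0.04489249  0.056     ] [ 0.46666333 -0.06458315  0.04      ]
[0.0, -0.0, 0.0] [0.4, 0.83, 1.8]
[0.0, -0.0, 0.0] [0.34, 1.52, 13.3]
[0.0, -0.0, 0.0] [0.25, 4.02, 13.3]
```

Request:
{"name": "send_rows", "arguments": {"increments": [{"twist": [0, 0, 0], "travel": [0.4, 0.8, 2], "jaw": 0}, {"twist": [0, 0, 0], "travel": [0.4, 1.2, 6.5], "jaw": 0}, {"twist": [0, 0, 0], "travel": [0.4, 1.5, 11], "jaw": 0}, {"twist": [0, 0, 0], "travel": [0.4, 1.5, 13.3], "jaw": 0}, {"twist": [0, 0, 0], "travel": [0.4, 1.5, 13.3], "jaw": 0}, {"twist": [0, 0, 0], "travel": [0.4, 2.5, 13.3], "jaw": 0}, {"twist": [0, 0, 0], "travel": [0.4, 3.5, 13.3], "jaw": 0}, {"twist": [0, 0, 0], "travel": [0.4, 4.0, 13.3], "jaw": 0}, {"twist": [0, 0, 0], "travel": [0.4, 4.0, 13.3], "jaw": 0}]}}

```text
time_s: 15.15
ee_pos: [0.4877, 0.0372, 0.0465]
eef_rot: [3.138, -0.0, 1.647]
wrist_force: [0.2, 0.3, 0.2]
width: -0.0
grasp_force: 0.0
```

Request:
{"name": "send_rows", "arguments": {"increments": [{"twist": [0, 0, 0], "travel": [0, 0.2, 0], "jaw": 0}, {"twist": [0, 0, 0], "travel": [0, 0.4, 0], "jaw": 0}, {"twist": [0, 0, 0], "travel": [0, 0.4, 0], "jaw": 0}]}}

```text
time_s: 15.45
ee_pos: [0.4896, 0.0373, 0.0455]
eef_rot: [3.141, 0.0, 1.648]
wrist_force: [-1.1, -0.0, -0.2]
width: -0.003
grasp_force: 0.0
```

Request:
{"name": "send_rows", "arguments": {"increments": [{"twist": [0, 0, 0], "travel": [0, 0.1, 0], "jaw": 0}, {"twist": [0, 0, 0], "travel": [0, 0.3, 0], "jaw": 0}, {"twist": [0, 0, 0], "travel": [0, 0.3, 0], "jaw": 0}]}}

```text
time_s: 15.75
ee_pos: [0.4928, 0.0376, 0.0454]
eef_rot: [3.141, -0.0, 1.648]
wrist_force: [0.6, -0.8, 0.4]
width: -0.002
grasp_force: 0.0
```

Request:
{"name": "send_rows", "arguments": {"increments": [{"twist": [0, 0, 0], "travel": [0, 0.2, 0], "jaw": 0}, {"twist": [0, 0, 0], "travel": [0, 0.3, 0], "jaw": 0}, {"twist": [0, 0, 0], "travel": [0, 0.3, 0], "jaw": 0}]}}

```text
time_s: 16.05
ee_pos: [0.4935, 0.0376, 0.045]
eef_rot: [-3.138, 0.001, 1.648]
wrist_force: [-5.5, -0.3, 4.4]
width: 0.001
grasp_force: 2.8
```

Run:
```python
from h import *
plan((.465,.035,.045,94.4),(.465,.035,.13,94.4),(.535,-.06,.13,94.4),(.535,-.06,.045,94.4),(.535,-.036,.045,94.4))
```

```text
[-0.2, 0.0, 0.0] [-0.04, -2.86, 0.01]
[-0.2, 0.0, 0.0] [-0.05, -2.89, -8.49]
[-0.2, 0.0, 0.0] [-10.06, 3.35, -8.51]
[-0.2, 0.0, 0.0] [-10.05, 3.39, -0.01]
[-0.2, 0.0, 0.0] [-7.66, 3.57, -0.01]
```

Request:
{"name": "send_rows", "arguments": {"increments": [{"twist": [0, 0, 0], "travel": [0, -2.8, 0], "jaw": 0}, {"twist": [0, 0, 0], "travel": [0, -2.9, -4.5], "jaw": 0}, {"twist": [0, 0, 0], "travel": [0, -2.9, -8.5], "jaw": 0}, {"twist": [0, 0, 0], "travel": [-4, -1, -8.5], "jaw": 0}, {"twist": [0, 0, 0], "travel": [-8, 1.7, -8.5], "jaw": 0}, {"twist": [0, 0, 0], "travel": [-10, 3.4, -8.5], "jaw": 0}, {"twist": [0, 0, 0], "travel": [-10, 3.4, -8.5], "jaw": 0}, {"twist": [0, 0, 0], "travel": [-10, 3.4, -4], "jaw": 0}, {"twist": [0, 0, 0], "travel": [-10, 3.4, 0], "jaw": 0}, {"twist": [0, 0, 0], "travel": [-10, 3.4, 0], "jaw": 0}, {"twist": [0, 0, 0], "travel": [-8.5, 3.5, 0], "jaw": 0}, {"twist": [0, 0, 0], "travel": [-7.7, 3.6, 0], "jaw": 0}]}}

```text
time_s: 17.25
ee_pos: [0.5387, -0.0335, 0.0474]
eef_rot: [3.138, -0.001, 1.65]
wrist_force: [0.3, -0.1, 0.2]
width: -0.002
grasp_force: 0.0
```

Request:
{"name": "send_rows", "arguments": {"increments": [{"twist": [0, 0, 0], "travel": [0.2, 0, 0], "jaw": 0}, {"twist": [0, 0, 0], "travel": [0.4, 0, 0], "jaw": 0}, {"twist": [0, 0, 0], "travel": [0.4, 0, 0], "jaw": 0}]}}

```text
time_s: 17.55
ee_pos: [0.5375, -0.032, 0.0463]
eef_rot: [3.14, 0.0, 1.648]
wrist_force: [0.7, 0.1, -0.2]
width: -0.005
grasp_force: 0.0
```

Request:
{"name": "send_rows", "arguments": {"increments": [{"twist": [0, 0, 0], "travel": [0.1, 0, 0], "jaw": 0}, {"twist": [0, 0, 0], "travel": [0.3, 0, 0], "jaw": 0}, {"twist": [0, 0, 0], "travel": [0.3, 0, 0], "jaw": 0}]}}

```text
time_s: 17.85
ee_pos: [0.5368, -0.0295, 0.0454]
eef_rot: [-3.142, 0.0, 1.648]
wrist_force: [-0.0, -1.1, 1.3]
width: 0.001
grasp_force: 0.4
```

Request:
{"name": "send_rows", "arguments": {"increments": [{"twist": [0, 0, 0], "travel": [0.1, 0, 0], "jaw": 0}, {"twist": [0, 0, 0], "travel": [0.2, 0, 0], "jaw": 0}, {"twist": [0, 0, 0], "travel": [0.2, 0, 0], "jaw": 0}]}}

```text
time_s: 18.15
ee_pos: [0.5368, -0.0294, 0.0454]
eef_rot: [-3.141, 0.002, 1.646]
wrist_force: [0.6, -6.2, 0.8]
width: -0.003
grasp_force: 2.9
```

Request:
{"name": "send_rows", "arguments": {"increments": [{"twist": [0, 0, 0], "travel": [-1.5, 0, 0], "jaw": 0}, {"twist": [0, 0, 0], "travel": [-2.5, 0, 0], "jaw": 0}, {"twist": [0, 0, 0], "travel": [-2.5, 0, -5], "jaw": 0}, {"twist": [0, 0, 0], "travel": [-2.5, 0, -10], "jaw": 0}, {"twist": [0, 0, 0], "travel": [-2.5, 0, -15], "jaw": 0}, {"twist": [0, 0, 0], "travel": [-7, -3, -16], "jaw": 0}, {"twist": [0, 0, 0], "travel": [-12, -6, -16], "jaw": 0}, {"twist": [0, 0, 0], "travel": [-17, -9, -16], "jaw": 0}, {"twist": [0, 0, 0], "travel": [-20, -10, -16], "jaw": 0}, {"twist": [0, 0, 0], "travel": [-20, -10, -16], "jaw": 0}, {"twist": [0, 0, 0], "travel": [-20, -10, -16], "jaw": 0}]}}

```text
time_s: 19.25
ee_pos: [0.4514, -0.2361, 0.2052]
eef_rot: [-3.141, -0.0, 1.644]
wrist_force: [0.4, 0.7, -0.5]
width: 0.001
grasp_force: 0.0
```

Run:
```python
from h import *
print(status.state()["time_s"])
a=snapshot("scene");b=snapshot("top")
a=cv2.resize(a[205:325,290:450],(800,600),interpolation=2)[:, :]
a=cv2.resize(a,(400,300));b=cv2.resize(b[170:305,300:480],(400,300),interpolation=2)
cv2.imwrite("pics/j6.png",cv2.resize(np.hstack([a,b]),(800,300))[:,:,::-1])
```

```text
19.25
```

View pics/j6.png

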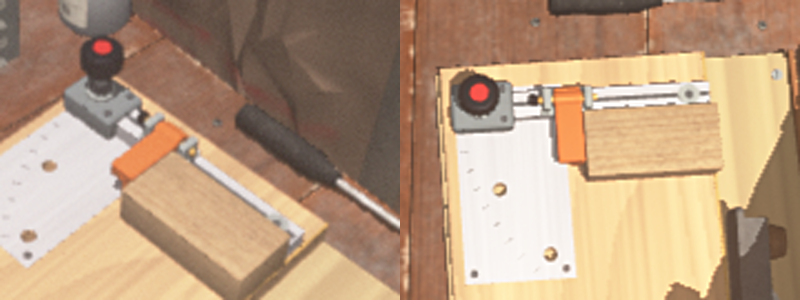

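The block sits flush along the fence, its left end on the lowered orange stop. The fence is square, the knob is down, and the plane has not moved.

```bash
python3 -c "
from workcell import finish_job
print(finish_job())"
```

```text
the job is handed in; nothing more can be done
None
```

I handed the job in after about 19 s of robot time: the fence is pinned in the square hole, the stop is down in front of it, and the block sits flat against the fence with its left end on the stop; I never touched the plane, jar or glue bottle.

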